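Strip the burnt-out coils from a hydraulic valve block

ROBOT

A 6-joint arm with a two-finger parallel gripper is mounted at the origin on the work surface. World frame = base frame: x ahead of the robot, y to its left, z up, the work surface at z = 0. Lengths are in m, angles in degrees, forces in N, time in s.
With the tool pointing down it reaches from about 0.35 to 0.875 m from the base axis. Payload 4.2 kg.
Tool frame: the origin (TCP) lies midway between the tips of the shut fingers; the grasp point (between the pads) lies 19 mm behind it; z points along the fingers, y is the line along which they close (so a half turn about z gives the same grasp; the last joint's range is limited). The gripper opens to 87 mm and grips with 3 to 60 N. Pads are 19 mm wide; open, the fingers measure 117 mm over their backs; the gripper's body (75 mm by 190 mm) begins 51 mm behind the grasp point.
Start: joints at [90.275, 22.042, 0.453, 0, -68.411, -14.817], TCP at [0.157, 0.605, 0.223] pointing down, gripper open.
Joint ranges: [-179.83, 179.83], [-69.29, 118.12], [-61.27, 80.66], [-181.25, 117.63], [-171.15, -9.14], [-177.46, 177.46]. Speed limits (degrees/s): [159.86, 159.86, 180, 180, 180, 180].

INTERFACE

Orientations are given as a 3x3 rotation matrix whose columns are the frame's x, y, z axes.
In Python, from station import * gives the robot as it stands.
- The arm moves only by the tool move_arm, never from a script. Its argument "targets" is text: rows parted by semicolons, each of 4 numbers parted by spaces: the shift along the world's x, y, z in units of 25 mm (1.0 is 25 mm), then the turn about the world's z in units of 5 degrees (1.0 is 5 degrees). In form: tx ty tz spin; .... A call has 1 to 10 rows; each row shifts and turns the commanded pose from where the row before left it; what a row does not reach is not made up. A row lasts 1/12 s, in which the tool goes at most 41.7 mm and 7.16 degrees, less where a joint would pass 70% of its speed; a pose out of reach is approached as far as the arm can. A call is refused whole if a number of a shift passes 1 or a number of a turn 1, either way. A call with a gripper value outside its range is refused whole. "gripper" is the finger opening in mm, from 0 to 87, set as the call begins (left out, the last holds). The fingers move at their own pace and stop on an object; the grip force is fixed at half the most. Time passes only in rows, so rows that do not move let the fingers close. It gives the time, the measured TCP pose, the force, the opening and the grip force at its end, in the units of the state.
- sense(): the state, without advancing time (a new reading comes with each control period).
- capture(name): name is "scene" or "top"; returns a dict with "image" (480x640x3 uint8, blue, green, red), "fx", "fy", "cx", "cy" (pixels), "world_from_camera" (4x4, takes a point from camera to world coordinates). Camera axes: x right, y up, looking along -z (the intrinsics and any distortion apply to the point x, -y, -z); pixel columns grow to the right and rows downward; lengths in m; the calibration is good to about 2 mm. A picture is of the moment at which its call begins. There is no depth.
- finish_job(): hands the job in; it is judged then, once.
The state is a dict: "time_s": time; "joints": joint angles; "joint_velocities": joint speeds; "effort": joint torques, N m; "tcp_pos": TCP position; "ee_rot": TCP orientation; "wrist_force": force on the tool from outside, world axes, zero at the start; "moment": the same for the moment, N m; "gripper_width": opening from 0.0 (shut) to 1.0 (fully open); "gripper_force": force on a finger pad.
Only numpy, scipy, OpenCV 4.12 (cv2) and the standard library are available. Lean on these libraries where they do the work, as an engineer would, in place of code of your own. Each camera call takes 0.05 s, during which the arm holds its last target. There are 200 camera calls.

TASK

Lift the valve block by its yellow lug out of the green drip tray, seat it flat in the nest of the fixture, and swing the toggle clamp over centre so that it locks on the block's foot, with all coils still on. With the block clamped, slide every copper coil (two to four of them) up off its stem and put it in the blue bin, then swing the clamp fully back open and return the bare block, upright, to the drip tray. Leave the red bolt bin and the other things on the bench where they are.

Things in the scene. Friction and masses are not known exactly. Their poses are not given: they have to be found in the camera images.
- block: aluminium valve block 54 (x) x 224 (y) x 30 mm high, plus a steel foot at each y end (30 long, 44 wide, 20 high): 284 mm long in all. Origin: centre of underside, z up. Steel stems, 15 mm diameter, at y = -90, -44, 44, 90 mm, z 30 to 76. In the middle a yellow lifting lug, 30 (x) x 20 (y) mm, z 30 to 96. 0.45 kg, loose; starts in the drip tray with the coils on. Same either way round
- coil1: copper-wound coil on a black bobbin with square flanges, 38 x 38 x 34 mm high, square-sided bore of 19 mm along its z axis. Origin: its centre. At the start it sits on the stem at y = -90 mm of the block (centre 47 mm above the block's underside), if present. 70 g
- coil2: as coil1; on the stem at y = -44 mm, if present
- coil3: as coil1; on the stem at y = +44 mm, if present
- coil4: as coil1; on the stem at y = +90 mm, if present
- coil_bin: blue open bin for the coils, 160 (x) x 150 (y) x 60 mm high, walls and floor 5 mm, 0.6 kg, stands loose on the bench. Origin: centre of the underside
- tray: green drip tray, fixed, 88 (x) x 316 (y) x 16 mm high, walls and floor 4 mm. Origin: centre of the underside; the block lies in it with its y along the tray's y (either way round)
- nest (a point): centre of the nest floor of the fixed grey fixture, 8 mm above the bench; z up. The block sits on it, centred, its y along the nest's y (either way round); sloping guides 17 mm high on all four sides leave about 5 mm of play each way at the floor, 10 mm at their tops. The toggle clamp stands at the nest's -y end
- clamp (a joint): toggle clamp angle (rad): about 0 when its pad presses on the foot of a seated block, 1.3 fully open (arm up, handle laid back to the nest's -y), -0.12 shut on nothing. Arm and handle turn as one. Dead centre at 0.55: on either side of it a spring drives the clamp to that side's end, with up to 10 N at the grip
- clamp_hinge (a point): centre of the clamp's hinge, 198 mm from the nest centre towards -y, 60 mm above the bench; hinge axis along the nest's x
- clamp_grip (a point): centre of the red grip at the end of the clamp handle: a cylinder along the hinge axis, 26 mm diameter, 34 mm long, 125 mm from the hinge; straight above the hinge at angle 0, and at angle a shifted 125 sin(a) mm towards the nest's -y and 125 cos(a) mm above the hinge
- clamp_pad (a point): underside of the clamp's rubber pad, 18 mm diameter, on the arm 70 mm from the hinge; at angle 0 it is at nest y = -128 mm, 20 mm above the nest floor
- bolt_bin: red bin with bolts, same size as the blue one; not to be moved
- jar: glass jar, 70 mm diameter, 100 mm high; not to be moved
- wrench: steel wrench lying on the bench; not to be moved
- parts_box: closed green box 110 x 70 x 50 mm; not to be moved
- tin: yellow tin, 60 mm diameter, 50 mm high; not to be moved
- hammer: hammer lying on the bench; not to be moved
Mind the look-alikes: they are no part of the job. Leave any brown look-alike of the coil4 alone.

How it is judged (in metres and radians):
On the way, in this order (a step that is already met when the one before it is completed fails the run):
1. the block seated flat in the nest, all coils on their stems, and the clamp locked on its foot (x of block in the frame of nest between -0.01 and 0.01 m and y of block in the frame of nest between -0.01 and 0.01 m and z of block in the frame of nest below 0.004 m and angle between block's own z axis and vertical below 0.06 rad and value of joint clamp between -0.07 and 0.09 rad and x of coil1 in the frame of block between -0.01 and 0.01 m and z of coil1 in the frame of block between 0.04 and 0.06 m and x of coil2 in the frame of block between -0.01 and 0.01 m and z of coil2 in the frame of block between 0.04 and 0.06 m and x of coil3 in the frame of block between -0.01 and 0.01 m and z of coil3 in the frame of block between 0.04 and 0.06 m and x of coil4 in the frame of block between -0.01 and 0.01 m and z of coil4 in the frame of block between 0.04 and 0.06 m), for 0.3 s.
2. every coil in the blue bin, the block still seated and clamped (x of block in the frame of nest between -0.01 and 0.01 m and y of block in the frame of nest between -0.01 and 0.01 m and z of block in the frame of nest below 0.004 m and angle between block's own z axis and vertical below 0.06 rad and value of joint clamp between -0.07 and 0.09 rad and x of coil1 in the frame of coil_bin between -0.078 and 0.078 m and y of coil1 in the frame of coil_bin between -0.073 and 0.073 m and z of coil1 in the frame of coil_bin between 0.01 and 0.075 m and x of coil2 in the frame of coil_bin between -0.078 and 0.078 m and y of coil2 in the frame of coil_bin between -0.073 and 0.073 m and z of coil2 in the frame of coil_bin between 0.01 and 0.075 m and x of coil3 in the frame of coil_bin between -0.078 and 0.078 m and y of coil3 in the frame of coil_bin between -0.073 and 0.073 m and z of coil3 in the frame of coil_bin between 0.01 and 0.075 m and x of coil4 in the frame of coil_bin between -0.078 and 0.078 m and y of coil4 in the frame of coil_bin between -0.073 and 0.073 m and z of coil4 in the frame of coil_bin between 0.01 and 0.075 m), for 0.3 s.
3. the clamp swung back open, the block still in the nest (value of joint clamp above 1 rad and x of block in the frame of nest between -0.01 and 0.01 m and y of block in the frame of nest between -0.01 and 0.01 m and z of block in the frame of nest below 0.004 m and angle between block's own z axis and vertical below 0.06 rad and x of coil1 in the frame of coil_bin between -0.078 and 0.078 m and y of coil1 in the frame of coil_bin between -0.073 and 0.073 m and z of coil1 in the frame of coil_bin between 0.01 and 0.075 m and x of coil2 in the frame of coil_bin between -0.078 and 0.078 m and y of coil2 in the frame of coil_bin between -0.073 and 0.073 m and z of coil2 in the frame of coil_bin between 0.01 and 0.075 m and x of coil3 in the frame of coil_bin between -0.078 and 0.078 m and y of coil3 in the frame of coil_bin between -0.073 and 0.073 m and z of coil3 in the frame of coil_bin between 0.01 and 0.075 m and x of coil4 in the frame of coil_bin between -0.078 and 0.078 m and y of coil4 in the frame of coil_bin between -0.073 and 0.073 m and z of coil4 in the frame of coil_bin between 0.01 and 0.075 m), for 0.2 s.
At the end, for the whole second after the job is handed in: the block lies upright (tilt under 0.08 rad) on the floor of the drip tray within 22 mm of its centre each way, all coils lie inside the blue bin (centres inside its walls and under 75 mm above its underside), the clamp is open beyond 1.0 rad, everything at rest (x of block in the frame of tray between -0.022 and 0.022 m and y of block in the frame of tray between -0.022 and 0.022 m and z of block in the frame of tray below 0.009 m and angle between block's own z axis and vertical below 0.08 rad and value of joint clamp above 1 rad and x of coil1 in the frame of coil_bin between -0.078 and 0.078 m and y of coil1 in the frame of coil_bin between -0.073 and 0.073 m and z of coil1 in the frame of coil_bin between 0.01 and 0.075 m and x of coil2 in the frame of coil_bin between -0.078 and 0.078 m and y of coil2 in the frame of coil_bin between -0.073 and 0.073 m and z of coil2 in the frame of coil_bin between 0.01 and 0.075 m and x of coil3 in the frame of coil_bin between -0.078 and 0.078 m and y of coil3 in the frame of coil_bin between -0.073 and 0.073 m and z of coil3 in the frame of coil_bin between 0.01 and 0.075 m and x of coil4 in the frame of coil_bin between -0.078 and 0.078 m and y of coil4 in the frame of coil_bin between -0.073 and 0.073 m and z of coil4 in the frame of coil_bin between 0.01 and 0.075 m and linear speed of each of block, coil1, coil2, coil3, coil4 below 0.02 m/s); the robot touches nothing.
It fails at once if the red bolt bin is pushed more than 4 cm (distance of bolt_bin from where it was at the start of the episode above 0.04 m).
It fails at once if the jar, wrench, parts box, tin or hammer is pushed more than 4 cm (distance of any of jar, wrench, parts_box, tin, hammer from where it was at the start of the episode above 0.04 m).
Of coil1, coil2, coil3, coil4 only 2 to 4 are there at a start; the rules pass over those that are not, and their reading is None.
At some moment in a run one of coil_bin may be knocked a few centimetres aside while the robot is not near it.
Once in a run the grip may slacken for a moment while it holds something.
It also fails if it takes over 210 s, if anything falls off the work surface, if the arm or the gripper's body presses on something with over 40 N, if the wrist force passes 120 N, or if a joint passes its speed limit or range.

## Working session

There is one attempt and no reset: what is moved stays moved. The work goes in short steps, Python scripts to look and compute and a tool call to move; the robot and the scene stay as the last step left them, time stands still between calls to the robot, and variables do not carry over. Pictures are saved under pics/ and viewed, at most 14 in all, crops included, and the job is handed in when it is done.

Besides the shell and the picture viewer there is one more tool, called by a JSON object that holds its "name" and its "arguments", one argument or row to a line. move_arm: Moves the arm, as the interface text tells. Its arguments: {"type":"object","properties":{"targets":{"type":"string"},"gripper":{"type":"number"}},"required":["targets"]}

```bash
mkdir -p pics; ls; cat > h.py <<'E'
from station import *
import numpy as np, cv2
def ray(c,u,v):
    T=np.array(c["world_from_camera"]); d=np.array([(u-c["cx"])/c["fx"],-(v-c["cy"])/c["fy"],-1.0])
    return T[:3,3],T[:3,:3]@d
def onz(c,u,v,z):
    o,d=ray(c,u,v); return o+d*(z-o[2])/d[2]
def proj(c,p):
    T=np.array(c["world_from_camera"]); q=T[:3,:3].T@(np.array(p)-T[:3,3])
    return np.array([c["cx"]+c["fx"]*q[0]/-q[2], c["cy"]-c["fy"]*q[1]/-q[2]])
def tri(c1,p1,c2,p2):
    o1,d1=ray(c1,*p1);o2,d2=ray(c2,*p2)
    A=np.stack([d1,-d2],1);s=np.linalg.lstsq(A,o2-o1,rcond=None)[0]
    a=o1+s[0]*d1;b=o2+s[1]*d2
    return (a+b)/2,np.linalg.norm(a-b)
E
python3 - <<'E'
from h import *
for n in("scene","top"):
    c=capture(n);cv2.imwrite(f"pics/{n}0.png",c["image"]);print(n,{k:v for k,v in c.items() if k!="image"})
s=sense();print(s)
E
```

```text
pics
scene {'fx': 475.3925337596852, 'fy': 475.3925337596852, 'cx': 320.20564305771063, 'cy': 242.440609973163, 'world_from_camera': array([[-0.52800548, -0.6269326 ,  0.57285751,  1.14934313],
       [ 0.84908644, -0.4025845 ,  0.34202038,  0.42560768],
       [ 0.01619983,  0.66699417,  0.74488679,  0.95428738],
       [ 0.        ,  0.        ,  0.        ,  1.        ]])}
top {'fx': 565.9910466067364, 'fy': 565.9910466067364, 'cx': 330.1331824974435, 'cy': 242.7150434015004, 'world_from_camera': array([[-0.01806797,  0.98315128, -0.18189861,  0.21767072],
       [-0.9998281 , -0.01700885,  0.00738097,  0.06880047],
       [ 0.00416273,  0.1820007 ,  0.98328959,  1.73365794],
       [ 0.        ,  0.        ,  0.        ,  1.        ]])}
{'time_s': 0.1, 'joints': array([ 9.02742150e+01,  2.20861927e+01,  3.89067959e-01, -2.28977413e-02,
       -6.84099534e+01, -1.48172342e+01]), 'joint_velocities': array([-0.00324104, -0.04946531,  0.15416414,  0.20523619, -0.04400627,
       -0.04168753]), 'effort': array([-4.70435079e-04, -3.91688526e+01,  1.87933499e+01,  4.23187315e+00,
        1.34345650e-02, -6.65299717e-05]), 'tcp_pos': array([0.1567949 , 0.60447989, 0.22158693]), 'ee_rot': array([[ 9.67922374e-01, -2.51249174e-01, -3.62653930e-04],
       [-2.51249407e-01, -9.67920573e-01, -1.87059474e-03],
       [ 1.18965182e-04,  1.90170708e-03, -9.99998185e-01]]), 'wrist_force': array([0.50545973, 0.45540133, 0.23121393]), 'moment': array([ 0.00486679, -0.02333055,  0.03846336]), 'gripper_force': 0.0, 'gripper_width': 1.0017130348022887}
```

View pics/scene0.png

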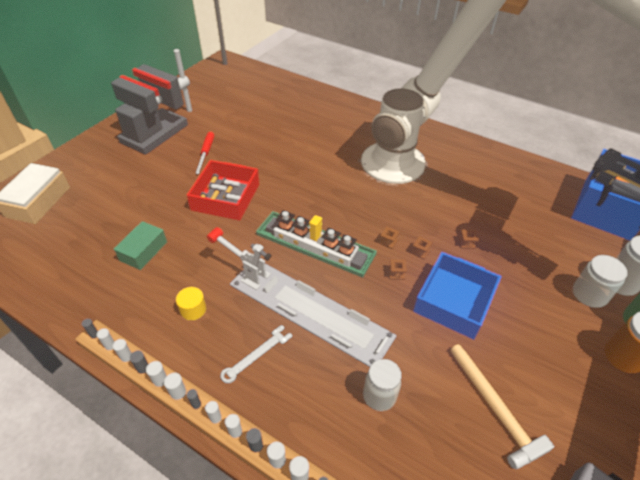

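View pics/top0.png

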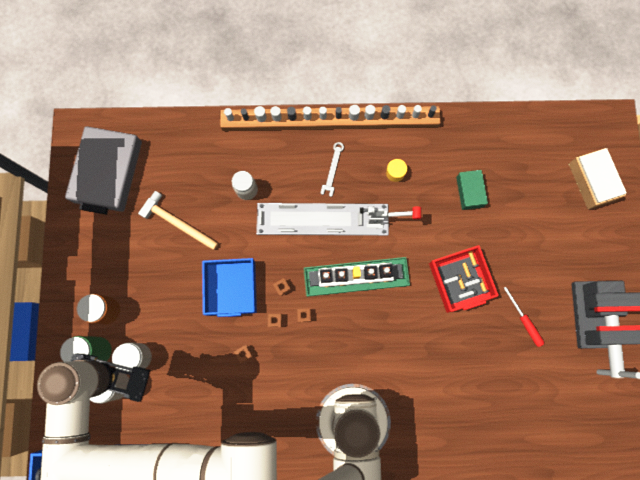

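The top view shows four coils (325,275), (341,274), (371,271), (387,270), lug (356,272), tray (357,277), nest (310,219), red grip (417,213), blue bin (229,287). I'll enlarge both views to get the details.

```bash
python3 - <<'E'
from h import *
a=cv2.imread("pics/top0.png")[195:325,195:435];b=cv2.imread("pics/scene0.png")[190:365,200:510]
a=cv2.resize(a,(792,429),interpolation=cv2.INTER_CUBIC);cv2.imwrite("pics/ta.png",a)
b=cv2.resize(b,(775,438),interpolation=cv2.INTER_CUBIC);cv2.imwrite("pics/sb.png",b)
E
```

```text
(no output)
```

View pics/ta.png

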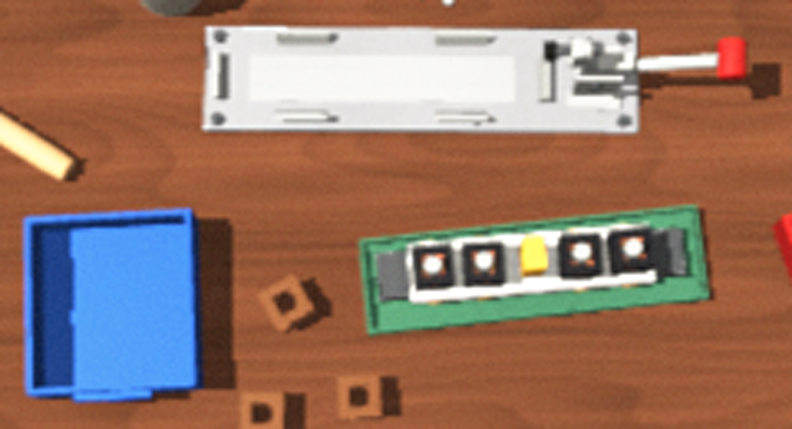

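View pics/sb.png

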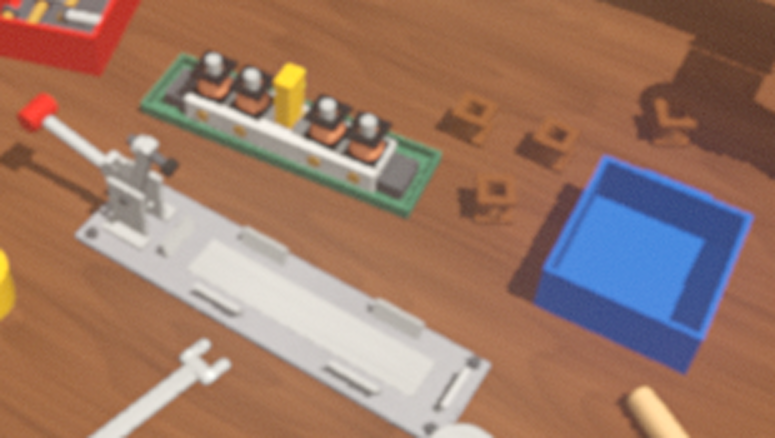

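The enlargements show everything clearly: nest centre at crop px (385,78), lug (534,240..272), bin rim corners. Now measuring, by masks and rays across both views.

```bash
cat >> h.py <<'E'
R={"yellow":((18,140,120),(34,255,255)),"red":((0,190,120),(4,255,255)),"blue":((100,150,60),(120,255,255)),"green":((60,80,40),(85,255,255))}
def blobs(im,col,amin=15):
    hsv=cv2.cvtColor(im,cv2.COLOR_BGR2HSV);m=cv2.inRange(hsv,*map(np.array,R[col]))
    if col=="red": m|=cv2.inRange(hsv,np.array((176,190,120)),np.array((180,255,255)))
    cs,_=cv2.findContours(m,cv2.RETR_EXTERNAL,cv2.CHAIN_APPROX_NONE)
    return [c for c in cs if cv2.contourArea(c)>=amin]
E
python3 - <<'E'
from h import *
C={n:capture(n) for n in("top","scene")}
for n,c in C.items():
  for col in R:
    for b in blobs(c["image"],col):
      r=cv2.minAreaRect(b);print(n,col,cv2.contourArea(b),np.round(r[0],1),np.round(r[1],1),np.round(cv2.boxPoints(r)).astype(int).tolist() if col in("green","blue") else "")
t=lambda x,y:(195+(x+.5)/3.3-.5,195+(y+.5)/3.3-.5); s=lambda x,y:(200+(x+.5)/2.5-.5,190+(y+.5)/2.5-.5)
P={"lugtop":(t(535,240),s(291,72)),"stemA(left in top)":(t(432,264),s(368,123)),"B":(t(483,260),s(328,105)),"C":(t(582,251),s(252,75)),"D":(t(633,247),s(213,62)),
"guideUL":(t(307,38),s(352,377)),"guideUR":(t(465,40),s(216,298)),"guideLL":(t(308,117),s(396,317)),"guideLR":(t(465,117),s(263,245)),"guideL":(t(222,76),s(453,388)),
"grip":(t(732,58),s(38,113)),"screwTL":(t(220,37),s(430,428)),"screwTR":(t(623,37),s(91,233)),"screwBL":(t(217,119),s(475,364)),
"binFL":(t(25,214),s(687,369)),"binFR":(t(192,211),s(541,299)),"binNR":(t(198,387),s(606,158)),"binNL":(t(28,393),s(749,214))}
for k,(a,b) in P.items():
  p,e=tri(C["top"],a,C["scene"],b);print(k,np.round(p,4),"gap",round(e,4))
c=C["top"]
for k in P:
  if k[:5] in("guide","screw"): print(k,np.round(onz(c,*P[k][0],.012),4), np.round(onz(C["scene"],*P[k][1],.012),4))
  if k[:3]=="bin": print(k,np.round(onz(c,*P[k][0],.06),4), np.round(onz(C["scene"],*P[k][1],.06),4))
for k,q in {"TL":(360,240),"TR":(699,206),"BR":(710,298),"BL":(369,332)}.items(): print("tray",k,np.round(onz(c,*t(*q),.016),4))
for k,q in {"A":(142,105),"B":(182,56),"C":(440,152),"D":(407,214)}.items(): print("tray sc",k,np.round(onz(C["scene"],*s(*q),.016 if k!='D' else .016),4))
E
```

```text
top yellow 52.5 [356.  272.5] [9. 6.] 
top yellow 335.0 [396.5 169.5] [21. 21.] 
top red 113.0 [618. 327.] [ 4. 42.] 
top red 180.0 [531.9 330.5] [35.3  8.9] 
top red 130.5 [617. 309.] [ 4. 44.] 
top red 2961.5 [463.6 279.7] [58.4 55. ] 
top red 84.0 [416. 212.] [12.  8.] 
top blue 213.5 [ 34.7 465. ] [11.  28.7] [[28, 479], [30, 450], [41, 451], [39, 480]]
top blue 1291.5 [ 23.8 331.7] [24.  58.5] [[10, 360], [14, 302], [38, 303], [34, 362]]
top blue 2774.0 [229.  287.5] [57. 52.] [[203, 259], [255, 259], [255, 316], [203, 316]]
top green 143.0 [ 94.8 348.1] [29.7 17.7] [[78, 354], [82, 336], [111, 343], [107, 360]]
top green 2777.5 [356.5 276.4] [ 28.4 103.1] [[304, 268], [406, 257], [409, 285], [307, 296]]
top green 871.0 [471.7 189.3] [37.4 25.8] [[456, 173], [481, 169], [488, 205], [462, 210]]
scene yellow 765.0 [190.5 303.1] [33.5 28.6] 
scene yellow 231.0 [315.5 227.5] [25. 13.] 
scene yellow 16.0 [215.1 194.3] [3.1 7.6] 
scene red 88.5 [214.8 234.3] [ 8.5 13.4] 
scene red 2852.0 [222.6 188.5] [67.7 53.3] 
scene red 114.5 [207.6 142. ] [ 7.1 21.1] 
scene blue 3326.5 [458.6 287
[... 1386 characters left out ...]
2 ]
guideL [0.6192 0.2671 0.012 ] [0.6124 0.2695 0.012 ]
screwTL [0.6572 0.2691 0.012 ] [0.6583 0.2705 0.012 ]
screwTR [ 0.6507 -0.1132  0.012 ] [ 0.6503 -0.1108  0.012 ]
screwBL [0.5778 0.2716 0.012 ] [0.5798 0.2753 0.012 ]
binFL [0.4829 0.4393 0.06  ] [0.5149 0.4398 0.06  ]
binFR [0.483  0.2882 0.06  ] [0.5165 0.3034 0.06  ]
binNR [0.3243 0.2818 0.06  ] [0.3272 0.2889 0.06  ]
binNL [0.3217 0.4329 0.06  ] [0.3194 0.4321 0.06  ]
tray TL [0.4601 0.1381 0.016 ]
tray TR [ 0.4865 -0.1779  0.016 ]
tray BR [ 0.4004 -0.1844  0.016 ]
tray BL [0.3746 0.1306 0.016 ]
tray sc A [ 0.4876 -0.1703  0.016 ]
tray sc B [ 0.4031 -0.1781  0.016 ]
tray sc C [0.3733 0.1319 0.016 ]
tray sc D [0.4642 0.142  0.016 ]
```

{"name": "move_arm", "arguments": {
  "targets": "0.4 -1 0 -0.6; 0.4 -1 0 -0.6; 0.4 -1 0 -0.6; 0.4 -1 0 -0.6; 0.4 -1 0 -0.6; 0.4 -1 0 -0.6; 0.4 -1 0 -0.6; 0.4 -1 0 -0.6; 0.4 -1 0 -0.6; 0.4 -1 0 -0.6",
  "gripper": 70
}}

```text
time_s: 1.03
tcp_pos: [0.2571, 0.3535, 0.2225]
ee_rot: [[0.711, -0.703, -0.0], [-0.703, -0.711, -0.0], [-0.0, 0.0, -1.0]]
wrist_force: [-0.3, 0.7, 0.6]
gripper_width: 0.803
gripper_force: 0.0
```

{"name": "move_arm", "arguments": {
  "targets": "0.5 -1 0 -0.6; 0.5 -1 0 -0.6; 0.5 -1 0 -0.6; 0.5 -1 0 -0.6; 0.5 -1 0 -0.6; 0.5 -1 0 -0.6; 0.5 -1 0 -0.6; 0.5 -1 0 -0.6; 0.5 -1 0 -0.6; 0.5 -1 0 -0.6"
}}

```text
time_s: 1.87
tcp_pos: [0.3821, 0.1036, 0.2227]
ee_rot: [[0.264, -0.964, 0.0], [-0.964, -0.264, 0.0], [-0.0, -0.0, -1.0]]
wrist_force: [0.2, 0.4, -0.1]
gripper_width: 0.806
gripper_force: 0.0
```

{"name": "move_arm", "arguments": {
  "targets": "0.4 -1 0 -0.5; 0.4 -1 0 -0.5; 0.4 -1 0 -0.5; 0.4 -1 0 -0.5; 0.4 -0.9 0 -0.3; 0 0 0 0; 0 0 0 0"
}}

```text
time_s: 2.45
tcp_pos: [0.4319, -0.0185, 0.2222]
ee_rot: [[0.066, -0.998, -0.001], [-0.998, -0.066, -0.0], [-0.0, 0.001, -1.0]]
wrist_force: [0.6, 0.1, -0.5]
gripper_width: 0.807
gripper_force: 0.0
```

{"name": "move_arm", "arguments": {
  "targets": "0.1 0 -0.8 0; 0 0 -0.8 0; 0 0 -0.8 0; 0 0 -0.8 0; 0 0 -0.8 0; 0 0 -0.8 0; 0 0 -0.8 0; 0 0 -0.6 0; 0 0 -0.4 0; 0 0 0 0"
}}

```text
time_s: 3.28
tcp_pos: [0.4325, -0.0171, 0.0558]
ee_rot: [[0.07, -0.998, -0.005], [-0.998, -0.07, -0.001], [0.001, 0.005, -1.0]]
wrist_force: [-0.6, 0.3, -0.1]
gripper_width: 0.803
gripper_force: 0.0
```

{"name": "move_arm", "arguments": {
  "targets": "0 0 0 0; 0 0 0 0; 0 0 0 0; 0 0 0 0; 0 0 0 0; 0 0 0 0",
  "gripper": 5
}}

```text
time_s: 3.78
tcp_pos: [0.4346, -0.0175, 0.058]
ee_rot: [[0.069, -0.998, 0.001], [-0.998, -0.069, 0.0], [-0.0, -0.001, -1.0]]
wrist_force: [-1.6, -0.1, -0.7]
gripper_width: 0.435
gripper_force: 0.0
```

{"name": "move_arm", "arguments": {
  "targets": "0 0 0 0; 0 0 0 0; 0 0 0 0; 0 0 0 0; 0 0 0.2 0; 0 0 0.4 0; 0 0 0.4 0; 0 0 0.4 0; 0 0 0 0"
}}

```text
time_s: 4.53
tcp_pos: [0.4354, -0.0173, 0.0934]
ee_rot: [[0.069, -0.998, 0.003], [-0.998, -0.069, 0.001], [-0.001, -0.003, -1.0]]
wrist_force: [0.5, 0.0, -6.5]
gripper_width: 0.342
gripper_force: 30.0
```

{"name": "move_arm", "arguments": {
  "targets": "0 0.4 0.8 0; 0 0.8 0.8 0; 0 0.9 0 0; 0 0.9 0 0; 0 0.9 0 0; 0.2 0.8 0 0; 0.5 0.5 0 -0.2; 0.8 0.1 0 -0.2; 0.8 0 0 -0.2; 0.8 0 0 -0.2"
}}

```text
time_s: 5.37
tcp_pos: [0.5118, 0.1153, 0.1308]
ee_rot: [[-0.001, -1.0, -0.002], [-1.0, 0.001, -0.0], [0.0, 0.002, -1.0]]
wrist_force: [-0.0, 0.6, -6.9]
gripper_width: 0.347
gripper_force: 30.0
```

{"name": "move_arm", "arguments": {
  "targets": "0.8 0 0 -0.2; 0.8 0 0 0; 0.8 0 0 0; 0.8 0 0 0; 0.8 0 0 0; 0.5 0 0 0; 0.3 0 0 0; 0 0 0 0; 0 0 0 0; 0 0 0 0"
}}

```text
time_s: 6.2
tcp_pos: [0.6304, 0.1148, 0.1316]
ee_rot: [[-0.018, -1.0, -0.003], [-1.0, 0.018, -0.0], [0.001, 0.003, -1.0]]
wrist_force: [0.7, -0.0, -6.3]
gripper_width: 0.344
gripper_force: 30.0
```

```bash
python3 - <<'E'
from h import *
for n,(x,y,w,h),k in(("top",(195,195,240,130),3.3),("scene",(200,190,310,175),2.5)):
    c=capture(n);cv2.imwrite(f"pics/{n}1.png",cv2.resize(c["image"][y:y+h,x:x+w],None,fx=k,fy=k,interpolation=cv2.INTER_CUBIC))
    np.save(n+"1.npy",c["image"])
print(sense()["tcp_pos"],sense()["gripper_width"])
E
```

```text
[0.63089515 0.11498721 0.13245867] 0.34372380226135735
```

View pics/scene1.png

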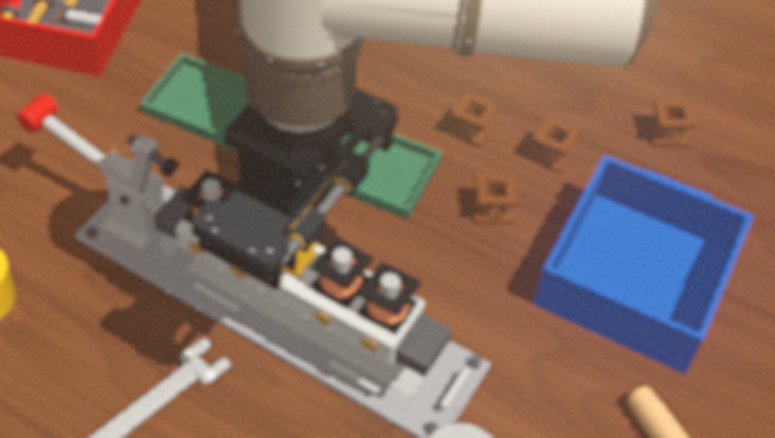

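The block hangs level above the fixture, about 17 mm too far in x; visible stem tips at crop (342,256), (391,280), (211,187).

```bash
python3 - <<'E'
from h import *
c=capture("scene");s=lambda x,y:(200+(x+.5)/2.5-.5,190+(y+.5)/2.5-.5)
A,B,D=[onz(c,*s(*q),.154) for q in((391,280),(342,256),(211,187))]
print(A,B,D,(A+D)/2,np.linalg.norm(A-D),sense()["tcp_pos"])
E
```

```text
[0.63191441 0.20518514 0.154     ] [0.63273269 0.1593089  0.154     ] [0.63062807 0.02619195 0.154     ] [0.63127124 0.11568855 0.154     ] 0.17899780774127105 [0.63114113 0.11503727 0.13271562]
```

{"name": "move_arm", "arguments": {
  "targets": "-0.4 0 0 0; -0.3 0 0 0; 0 0 0 0; 0 0 -0.5 0; 0 0 -0.5 0; 0 0 -0.5 0; 0 0 -0.3 0; 0 0 0 0; 0 0 0 0"
}}

```text
time_s: 7.1
tcp_pos: [0.6145, 0.1149, 0.0876]
ee_rot: [[-0.018, -1.0, -0.0], [-1.0, 0.018, -0.001], [0.001, 0.0, -1.0]]
wrist_force: [0.5, 0.1, -6.0]
gripper_width: 0.34
gripper_force: 30.0
```

```bash
python3 - <<'E'
from h import *
im=[]
for n,(x,y,w,h) in(("top",(255,195,140,60)),("scene",(225,235,180,130))):
    c=capture(n);im.append(cv2.resize(c["image"][y:y+h,x:x+w],(700,300 if n=="top" else 506),interpolation=cv2.INTER_CUBIC)[:300] if n=="top" else cv2.resize(c["image"][y:y+h,x:x+w],(700,506)[:2]))
cv2.imwrite("pics/a2.png",cv2.resize(np.vstack(im),None,fx=.74,fy=.74,interpolation=cv2.INTER_AREA))
print(sense()["tcp_pos"],sense()["wrist_force"])
E
```

```text
[0.6152841  0.11523712 0.088577  ] [ 0.49456735  0.38387595 -6.9738062 ]
```

View pics/a2.png

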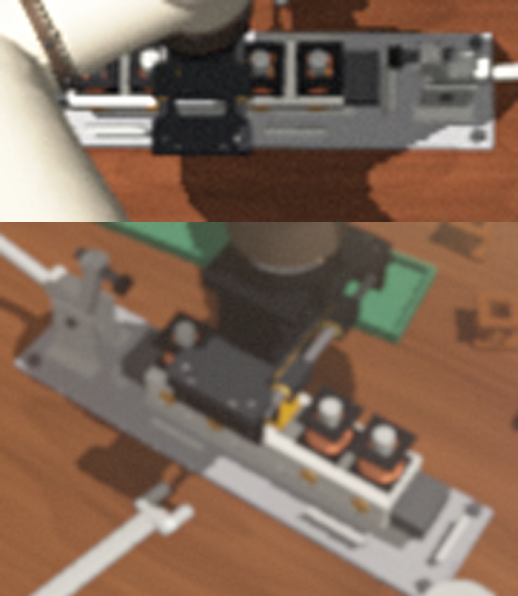

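The block hangs aligned, about 30 mm above the nest floor and clear of the clamp. Lowering.

{"name": "move_arm", "arguments": {
  "targets": "-0.06 0 -0.3 0; 0 0 -0.3 0; 0 0 -0.2 0; 0 0 -0.1 0; 0 0 -0.1 0; 0 0 0 0; 0 0 0 0"
}}

```text
time_s: 7.78
tcp_pos: [0.6131, 0.115, 0.0625]
ee_rot: [[-0.018, -1.0, 0.0], [-1.0, 0.018, 0.0], [-0.0, -0.0, -1.0]]
wrist_force: [-0.7, 0.5, -6.0]
gripper_width: 0.343
gripper_force: 30.0
```

{"name": "move_arm", "arguments": {
  "targets": "0 0 -0.04 0; 0 0 -0.04 0; 0 0 0 0; 0 0 0 0"
}}

```text
time_s: 8.12
tcp_pos: [0.6133, 0.1151, 0.0616]
ee_rot: [[-0.018, -1.0, 0.001], [-1.0, 0.018, 0.0], [-0.0, -0.001, -1.0]]
wrist_force: [-2.6, -1.2, 0.3]
gripper_width: 0.346
gripper_force: 30.0
```

{"name": "move_arm", "arguments": {
  "targets": "0 0 0 0; 0 0 0 0; 0 0 0 0; 0 0 0 0; 0 0 0.3 0; 0 0 0.8 0; 0 0 1 0; 0 0 1 0; 0 0 1 0; 0 0 1 0",
  "gripper": 70
}}

```text
time_s: 8.95
tcp_pos: [0.613, 0.1149, 0.1901]
ee_rot: [[-0.018, -1.0, 0.001], [-1.0, 0.018, 0.0], [-0.0, -0.001, -1.0]]
wrist_force: [0.7, 0.2, -0.4]
gripper_width: 0.801
gripper_force: 0.0
```

{"name": "move_arm", "arguments": {
  "targets": "0 -0.5 1 0; 0 -1 1 0; 0 -1 0 0; 0 -1 0 0; 0 -1 0 0; 0 -1 0 0; 0 -1 0 0; 0 -1 0 0; 0 -1 0 0; 0 -1 0 0"
}}

```text
time_s: 9.78
tcp_pos: [0.6129, -0.1238, 0.2389]
ee_rot: [[-0.018, -1.0, 0.001], [-1.0, 0.018, -0.0], [0.0, -0.001, -1.0]]
wrist_force: [0.9, -0.7, -0.6]
gripper_width: 0.803
gripper_force: 0.0
```

```bash
python3 - <<'E'
from h import *
im=[];
for n,(x,y,w,h) in(("top",(255,195,175,60)),("scene",(200,215,205,145))):
    c=capture(n);im.append(cv2.resize(c["image"][y:y+h,x:x+w],None,fx=600/w,fy=600/w,interpolation=cv2.INTER_CUBIC))
    print(n,[np.round(cv2.minAreaRect(b)[0],1) for b in blobs(c["image"],"red")])
v=np.vstack(im);print(v.shape);cv2.imwrite("pics/a3.png",v[:600] if v.shape[0]<=600 else cv2.resize(v,None,fx=600/v.shape[0],fy=600/v.shape[0]))
print(sense()["tcp_pos"])
E
```

```text
top [array([618., 327.]), array([531.9, 330.5]), array([617., 309.]), array([465.6, 279. ]), array([417.8, 212. ])]
scene [array([214.3, 234.8]), array([198.6, 209.3]), array([231.5, 208.5]), array([251., 188.]), array([612.5,   2.5])]
(630, 600, 3)
[ 0.61263251 -0.12564059  0.2386032 ]
```

View pics/a3.png

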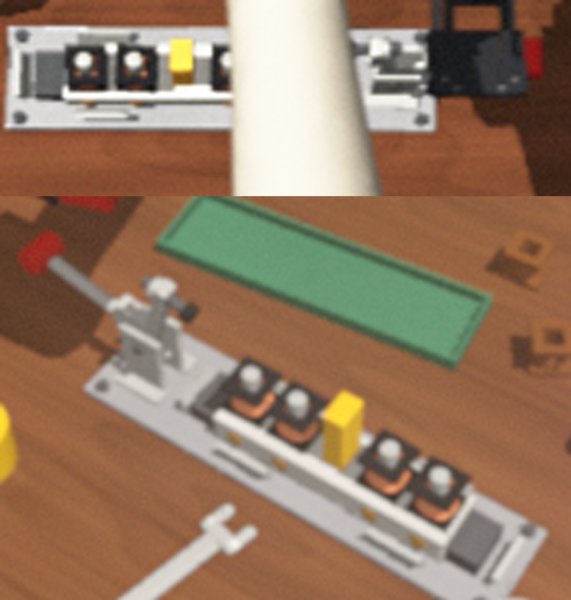

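Block seated between all guides, coils on; red grip at crop (42,252) with handle laid back. Going to the grip.

{"name": "move_arm", "arguments": {
  "targets": "-0.1 -1 0 0; -0.1 -1 0 0; 0 -1 0 0; 0 0 -0.9 0; 0 0 -1 0; 0 0 -1 0; 0 0 -1 0; 0 0 -1 0; 0 0 -0.8 0; 0 0 -0.8 0"
}}

```text
time_s: 10.72
tcp_pos: [0.608, -0.1968, 0.0748]
ee_rot: [[-0.017, -1.0, 0.0], [-1.0, 0.017, -0.0], [0.0, -0.0, -1.0]]
wrist_force: [0.3, 0.7, -0.4]
gripper_width: 0.804
gripper_force: 0.0
```

{"name": "move_arm", "arguments": {
  "targets": "0 0 0 0; 0 0 0 0; 0 0 0 0; 0 0 0 0; 0 0 0 0; 0 0 0 0; 0 0 0 0; 0 0 0 0; 0 0 0 0",
  "gripper": 20
}}

```text
time_s: 11.47
tcp_pos: [0.6062, -0.1976, 0.0759]
ee_rot: [[-0.019, -1.0, -0.003], [-1.0, 0.019, 0.0], [-0.0, 0.003, -1.0]]
wrist_force: [-5.1, 1.4, 5.4]
gripper_width: 0.387
gripper_force: 30.0
```

{"name": "move_arm", "arguments": {
  "targets": "0 0.16 0.48 0; 0 0.2 0.46 0; 0.01 0.25 0.43 0; 0.01 0.29 0.41 0; 0 0 0 0"
}}

```text
time_s: 11.88
tcp_pos: [0.6067, -0.1744, 0.12]
ee_rot: [[-0.018, -1.0, -0.004], [-1.0, 0.018, 0.001], [-0.0, 0.004, -1.0]]
wrist_force: [-3.5, -3.7, -4.3]
gripper_width: 0.387
gripper_force: 30.0
```

{"name": "move_arm", "arguments": {
  "targets": "0.01 0.33 0.38 0; 0.01 0.37 0.34 0; 0.01 0.4 0.3 0; 0.01 0.43 0.26 0; 0.01 0.45 0.22 0; 0 0 0 0"
}}

```text
time_s: 12.38
tcp_pos: [0.6079, -0.1231, 0.1577]
ee_rot: [[-0.017, -1.0, -0.004], [-1.0, 0.017, 0.002], [-0.002, 0.004, -1.0]]
wrist_force: [-5.3, 1.9, -1.3]
gripper_width: 0.394
gripper_force: 30.0
```

{"name": "move_arm", "arguments": {
  "targets": "0.01 0.47 0.17 0; 0.01 0.48 0.12 0; 0.01 0.49 0.08 0; 0.01 0.4 0.02 0; 0 0 0 0; 0 0 0 0"
}}

```text
time_s: 12.88
tcp_pos: [0.6091, -0.077, 0.1663]
ee_rot: [[-0.018, -1.0, -0.004], [-1.0, 0.018, 0.003], [-0.003, 0.004, -1.0]]
wrist_force: [-5.8, 4.7, -3.1]
gripper_width: 0.388
gripper_force: 30.0
```

{"name": "move_arm", "arguments": {
  "targets": "0 0 0 0; 0 0 0 0; 0 0 0 0; 0 0 0.5 0; 0 0 1 0; 0 0 1 0; 0 0 1 0; 0 -0.5 0 0; 0 -1 0 0; 0 -1 0 0",
  "gripper": 60
}}

```text
time_s: 13.72
tcp_pos: [0.6124, -0.1424, 0.2569]
ee_rot: [[-0.016, -1.0, 0.006], [-1.0, 0.016, -0.0], [0.0, -0.006, -1.0]]
wrist_force: [0.4, 0.5, -0.2]
gripper_width: 0.689
gripper_force: 0.0
```

```bash
python3 - <<'E'
from h import *
im=[];C=[capture("top"),capture("scene")]
for c,(x,y,w,h) in zip(C,((195,195,235,130),(200,215,310,145))):
    im.append(cv2.resize(c["image"][y:y+h,x:x+w],None,fx=660/w,fy=660/w,interpolation=cv2.INTER_CUBIC))
    print([(np.round(cv2.minAreaRect(b)[0],1),cv2.contourArea(b)) for b in blobs(c["image"],"red")])
v=np.vstack(im);print(v.shape,sense()["tcp_pos"]);cv2.imwrite("pics/a4.png",cv2.resize(v,None,fx=600/v.shape[0],fy=600/v.shape[0]))
E
```

```text
[(array([618., 327.]), 117.0), (array([531.8, 330.3]), 262.0), (array([617., 309.]), 136.5), (array([465.6, 279.1]), 2714.5), (array([378., 204.]), 85.5)]
[(array([250.3, 228.3]), 120.5), (array([222.1, 189. ]), 1091.5), (array([612. ,   2.5]), 40.0)]
(674, 660, 3) [ 0.61178401 -0.14505045  0.25588181]
```

View pics/a4.png

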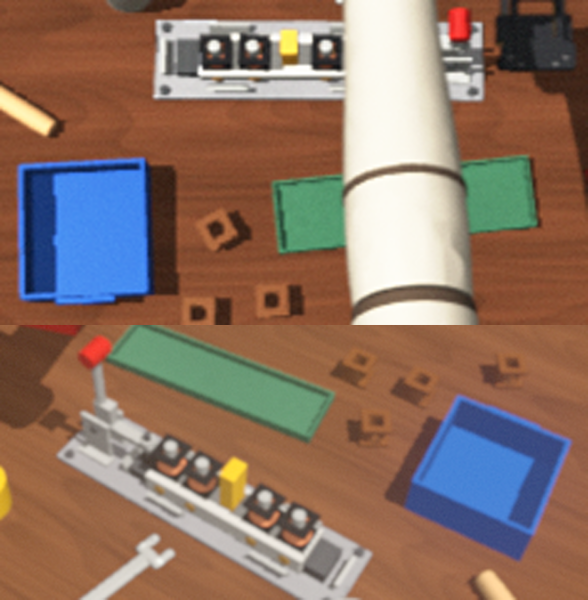

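Clamp handle stands upright, arm on the foot; all coils on. Computing the clamp angle and stem points.

```bash
python3 - <<'E'
from h import *
C=[capture("top"),capture("scene")]
p,e=tri(C[0],(378,204),C[1],(250.3,228.3));print("grip",p,e)
s=lambda x,y:(200+x/1.895,215+(y-325)/1.895)
S=[onz(C[1],*s(*q),.084) for q in((299,509),(265,493),(202,458),(171,442))]
for q in S: print(q.round(4))
m=np.mean(S,0);print("mean",m)
t=lambda x,y:(195+x/2.5,195+y/2.5)
for q in((214,47),(252,46),(326,46)): print(onz(C[0],*t(*q),.084).round(4))
B=[onz(C[0],*t(*q),.06) for q in((20,163),(146,161),(150,296),(22,300))];print("bin",np.mean(B,0))
E
```

```text
grip [ 0.61058771 -0.078095    0.19099682] 0.002536350489741766
[0.6086 0.2023 0.084 ]
[0.6105 0.1581 0.084 ]
[0.6075 0.0688 0.084 ]
[0.6075 0.0239 0.084 ]
mean [0.60855114 0.11329273 0.084     ]
[0.6134 0.203  0.084 ]
[0.6138 0.1575 0.084 ]
[0.6123 0.069  0.084 ]
bin [0.39979582 0.35876673 0.06      ]
```

{"name": "move_arm", "arguments": {
  "targets": "0 1 0 0; 0 1 0 0; 0 1 0 0; 0 1 0 0; 0 1 0 0; 0 1 0 0; 0 1 0 0; 0 1 0 0; 0 1 0 0; 0.1 1 0 0"
}}

```text
time_s: 14.75
tcp_pos: [0.6132, 0.1103, 0.2556]
ee_rot: [[-0.017, -1.0, 0.002], [-1.0, 0.017, 0.001], [-0.001, -0.002, -1.0]]
wrist_force: [0.5, -0.0, 0.6]
gripper_width: 0.689
gripper_force: 0.0
```

{"name": "move_arm", "arguments": {
  "targets": "0 1 0 0; 0 1 0 0; 0 1 -0.5 0; 0 0.9 -1 0; 0 0 -1 0; 0 0 -1 0; 0 0 -1 0; 0 0 -1 0; 0 0 -0.5 0; 0 0 0 0"
}}

```text
time_s: 15.58
tcp_pos: [0.6112, 0.2056, 0.1012]
ee_rot: [[-0.017, -1.0, -0.005], [-1.0, 0.017, -0.002], [0.003, 0.005, -1.0]]
wrist_force: [-0.9, 0.8, 0.2]
gripper_width: 0.688
gripper_force: 0.0
```

{"name": "move_arm", "arguments": {
  "targets": "0 0 0 0; 0 0 -0.8 0; 0 0 -0.8 0; 0 0 -0.5 0; 0 0 -0.2 0; 0 0 0 0; 0 0 0 0"
}}

```text
time_s: 16.17
tcp_pos: [0.6143, 0.2062, 0.0489]
ee_rot: [[-0.017, -1.0, 0.003], [-1.0, 0.017, 0.001], [-0.001, -0.003, -1.0]]
wrist_force: [0.4, 0.1, -1.0]
gripper_width: 0.688
gripper_force: 0.0
```

{"name": "move_arm", "arguments": {
  "targets": "0 -0.08 -0.2 0; 0 0 0 0; 0 0 0 0; 0 0 0 0; 0 0 0 0; 0 0 0 0; 0 0 0 0",
  "gripper": 15
}}

```text
time_s: 16.75
tcp_pos: [0.6134, 0.2035, 0.0427]
ee_rot: [[-0.018, -1.0, 0.001], [-1.0, 0.018, 0.0], [-0.0, -0.001, -1.0]]
wrist_force: [-0.8, -0.0, 1.3]
gripper_width: 0.432
gripper_force: 30.0
```

{"name": "move_arm", "arguments": {
  "targets": "0 0 0 0; 0 0 0 0; 0 0 0.3 0; 0 0 0.4 0; 0 0 0.5 0; 0 0 0.5 0; 0 0 0.5 0; 0 0 0.5 0; 0 0 0 0"
}}

```text
time_s: 17.5
tcp_pos: [0.6148, 0.2043, 0.1135]
ee_rot: [[-0.018, -1.0, 0.005], [-1.0, 0.018, 0.003], [-0.003, -0.005, -1.0]]
wrist_force: [-0.1, -0.1, 0.1]
gripper_width: 0.434
gripper_force: 30.0
```

```bash
cat >> h.py <<'E'
def binpos():
    c=capture("top");b=max((b for b in blobs(c["image"],"blue") if 120<b[:,0,0].mean()<400),key=cv2.contourArea)
    r=cv2.minAreaRect(b);P=np.array([onz(c,*q,.06) for q in cv2.boxPoints(r)])
    print("bin",P.mean(0).round(4),"sides",np.linalg.norm(P[0]-P[1]).round(3),np.linalg.norm(P[1]-P[2]).round(3),np.round(r[0],1))
E
python3 -c "
from h import *
binpos();s=sense();print(s['tcp_pos'],s['gripper_width'])"
```

```text
bin [0.3972 0.3803 0.06  ] sides 0.11 0.166 [221.5 288. ]
[0.61396811 0.20399448 0.11182302] 0.43687842554991346
```

{"name": "move_arm", "arguments": {
  "targets": "-0.4 0.4 0 0; -0.9 0.9 0 0; -0.9 0.9 0 0; -0.9 0.9 0 0; -0.9 0.9 0 0; -0.9 0.9 0 0; -0.9 0.9 0 0; -0.9 0.9 0 0; -0.7 0.8 0 0; 0 0 0 0"
}}

```text
time_s: 18.38
tcp_pos: [0.4247, 0.3938, 0.109]
ee_rot: [[-0.013, -1.0, -0.001], [-1.0, 0.013, -0.0], [0.0, 0.001, -1.0]]
wrist_force: [0.1, 0.3, 0.3]
gripper_width: 0.437
gripper_force: 30.0
```

{"name": "move_arm", "arguments": {
  "targets": "0 0 -0.8 0; 0 0 -0.8 0; 0 0 -0.6 0; 0 0 -0.3 0; 0 0 0 0; 0 0 0 0"
}}

```text
time_s: 18.88
tcp_pos: [0.4281, 0.3908, 0.047]
ee_rot: [[-0.018, -1.0, -0.0], [-1.0, 0.018, -0.001], [0.001, 0.0, -1.0]]
wrist_force: [0.7, 0.4, -0.3]
gripper_width: 0.436
gripper_force: 30.0
```

{"name": "move_arm", "arguments": {
  "targets": "0 0 0 0; 0 0 0 0; 0 0 0 0; 0 0 0 0; 0 0 0.5 0; 0 0 1 0; 0 0 1 0; 0 0 0.8 0; 0.5 -0.5 0 0; 0.9 -1 0 0",
  "gripper": 50
}}

```text
time_s: 19.72
tcp_pos: [0.4632, 0.3561, 0.1324]
ee_rot: [[-0.014, -1.0, 0.004], [-1.0, 0.014, 0.005], [-0.005, -0.003, -1.0]]
wrist_force: [1.4, -0.9, 0.8]
gripper_width: 0.577
gripper_force: 0.0
```

{"name": "move_arm", "arguments": {
  "targets": "0.8 -1 0 0; 0.8 -1 0 0; 0.8 -1 0 0; 0.8 -1 0 0; 0.8 -1 0 0; 0.8 -1 0 0; 0.8 -1 0 0; 0.4 -0.8 0 0; 0 0 0 0; 0 0 0 0"
}}

```text
time_s: 20.55
tcp_pos: [0.6135, 0.1573, 0.1299]
ee_rot: [[-0.021, -1.0, 0.0], [-1.0, 0.021, 0.0], [-0.0, -0.0, -1.0]]
wrist_force: [0.4, 0.2, -0.3]
gripper_width: 0.575
gripper_force: 0.0
```

Excellent. Down to .043 (-3.5), grip, lift.

{"name": "move_arm", "arguments": {
  "targets": "0 0 -0.8 0; 0 0 -0.8 0; 0 0 -0.8 0; 0 0 -0.6 0; 0 0 -0.3 0; 0 0 -0.16 0; 0 0 0 0; 0 0 0 0"
}}

```text
time_s: 21.22
tcp_pos: [0.6136, 0.1592, 0.0442]
ee_rot: [[-0.017, -1.0, 0.001], [-1.0, 0.017, 0.001], [-0.001, -0.001, -1.0]]
wrist_force: [-0.8, 0.2, 1.1]
gripper_width: 0.573
gripper_force: 0.0
```

{"name": "move_arm", "arguments": {
  "targets": "0 0 0 0; 0 0 0 0; 0 0 0 0; 0 0 0 0; 0 0 0 0; 0 0 0 0; 0 0 0 0",
  "gripper": 15
}}

```text
time_s: 21.8
tcp_pos: [0.6134, 0.1586, 0.0442]
ee_rot: [[-0.018, -1.0, 0.001], [-1.0, 0.018, 0.0], [-0.0, -0.001, -1.0]]
wrist_force: [-3.0, 0.6, 6.0]
gripper_width: 0.439
gripper_force: 30.0
```

{"name": "move_arm", "arguments": {
  "targets": "0 0 0.3 0; 0 0 0.4 0; 0 0 0.5 0; 0 0 0.5 0; 0 0 0.5 0; 0 0 0.5 0; 0 0 0 0; 0 0 0 0"
}}

```text
time_s: 22.47
tcp_pos: [0.6135, 0.1586, 0.1117]
ee_rot: [[-0.018, -1.0, 0.002], [-1.0, 0.018, 0.001], [-0.001, -0.002, -1.0]]
wrist_force: [-0.2, -0.2, -0.7]
gripper_width: 0.434
gripper_force: 30.0
```

```bash
python3 -c "
from h import *
binpos();s=sense();print(s['tcp_pos'],s['gripper_width'])
c=capture('scene');cv2.imwrite('pics/a5.png',c['image'][150:420,150:550])"
```

```text
bin [0.3969 0.3611 0.06  ] sides 0.149 0.166 [228. 288.]
[0.61285949 0.15838211 0.11062653] 0.4315777505221428
```

View pics/a5.png

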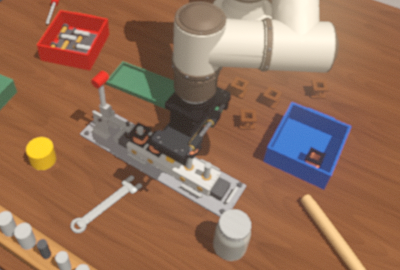

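First coil lies in the bin (crop (315,157)), bin unmoved, second coil held.

{"name": "move_arm", "arguments": {
  "targets": "-0.5 0.4 0 0; -0.9 0.9 0 0; -1 0.9 0 0; -1 0.9 0 0; -1 0.9 0 0; -1 0.9 0 0; -1 0.9 0 0; -0.9 0.9 0 0; 0 0.2 0 0; 0 0 -0.5 0"
}}

```text
time_s: 23.4
tcp_pos: [0.4307, 0.3339, 0.0998]
ee_rot: [[-0.014, -1.0, 0.003], [-1.0, 0.014, 0.003], [-0.003, -0.003, -1.0]]
wrist_force: [-0.2, 0.0, -0.6]
gripper_width: 0.436
gripper_force: 30.0
```

{"name": "move_arm", "arguments": {
  "targets": "0 0 -0.8 0; 0 0 -0.8 0; 0 0 -0.3 0; 0 0 0 0; 0 0 0 0"
}}

```text
time_s: 23.82
tcp_pos: [0.4309, 0.3307, 0.0505]
ee_rot: [[-0.018, -1.0, -0.0], [-1.0, 0.018, -0.001], [0.001, 0.0, -1.0]]
wrist_force: [0.4, -0.4, -0.0]
gripper_width: 0.435
gripper_force: 30.0
```

{"name": "move_arm", "arguments": {
  "targets": "0 0 0 0; 0 0 0 0; 0 0 0 0; 0 0 0 0; 0 0 0.5 0; 0 0 1 0; 0 0 1 0; 0 0 0.8 0; 0 0 0 0; 0 0 0 0",
  "gripper": 50
}}

```text
time_s: 24.65
tcp_pos: [0.4311, 0.3316, 0.135]
ee_rot: [[-0.018, -1.0, 0.002], [-1.0, 0.018, 0.003], [-0.003, -0.002, -1.0]]
wrist_force: [-0.5, 0.8, -0.4]
gripper_width: 0.576
gripper_force: 0.0
```

{"name": "move_arm", "arguments": {
  "targets": "0.7 -1 0 0; 0.7 -1 0 0; 0.7 -1 0 0; 0.7 -1 0 0; 0.7 -1 0 0; 0.7 -1 0 0; 0.7 -1 0 0; 0.7 -1 0 0; 0.7 -1 0 0; 0.7 -1 0 0"
}}

```text
time_s: 25.48
tcp_pos: [0.6055, 0.0794, 0.1319]
ee_rot: [[-0.018, -1.0, -0.002], [-1.0, 0.018, -0.001], [0.001, 0.002, -1.0]]
wrist_force: [0.4, 0.4, -0.0]
gripper_width: 0.579
gripper_force: 0.0
```

{"name": "move_arm", "arguments": {
  "targets": "0.24 -0.45 0 0; 0 0 -0.5 0; 0 0 -0.8 0; 0 0 -0.8 0; 0 0 -0.8 0; 0 0 -0.4 0; 0 0 -0.2 0; 0 0 0 0; 0 0 0 0; 0 0 0 0"
}}

```text
time_s: 26.32
tcp_pos: [0.6125, 0.0702, 0.047]
ee_rot: [[-0.018, -1.0, 0.002], [-1.0, 0.018, 0.001], [-0.001, -0.002, -1.0]]
wrist_force: [-0.4, -0.6, 0.2]
gripper_width: 0.576
gripper_force: 0.0
```

{"name": "move_arm", "arguments": {
  "targets": "0 0 -0.12 0; 0 0 0 0; 0 0 0 0; 0 0 0 0; 0 0 0 0; 0 0 0 0; 0 0 0 0; 0 0 0 0",
  "gripper": 15
}}

```text
time_s: 26.98
tcp_pos: [0.6116, 0.0697, 0.0432]
ee_rot: [[-0.018, -1.0, 0.0], [-1.0, 0.018, -0.0], [0.0, -0.0, -1.0]]
wrist_force: [-1.4, 0.7, 4.2]
gripper_width: 0.431
gripper_force: 30.0
```

{"name": "move_arm", "arguments": {
  "targets": "0 0 0.3 0; 0 0 0.4 0; 0 0 0.5 0; 0 0 0.5 0; 0 0 0.5 0; 0 0 0.5 0; 0 0 0.4 0; 0 0 0.4 0; 0 0 0 0; 0 0 0 0"
}}

```text
time_s: 27.82
tcp_pos: [0.6119, 0.0699, 0.1309]
ee_rot: [[-0.018, -1.0, 0.001], [-1.0, 0.018, 0.001], [-0.001, -0.001, -1.0]]
wrist_force: [0.3, -0.1, -1.1]
gripper_width: 0.435
gripper_force: 30.0
```

```bash
python3 -c "
from h import *
binpos();s=sense();print(s['tcp_pos'],s['gripper_width'])"
```

```text
bin [0.4164 0.3703 0.06  ] sides 0.156 0.17 [225.  281.5]
[0.61132246 0.06970457 0.12999035] 0.43831241466111537
```

The bin has been knocked (px (228,288) → (225,281)); I'll look at it.

```bash
python3 -c "
from h import *
c=capture('top');cv2.imwrite('pics/a6.png',cv2.resize(c['image'][240:330,190:290],None,fx=5,fy=5,interpolation=cv2.INTER_CUBIC))"
```

```text
(no output)
```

View pics/a6.png

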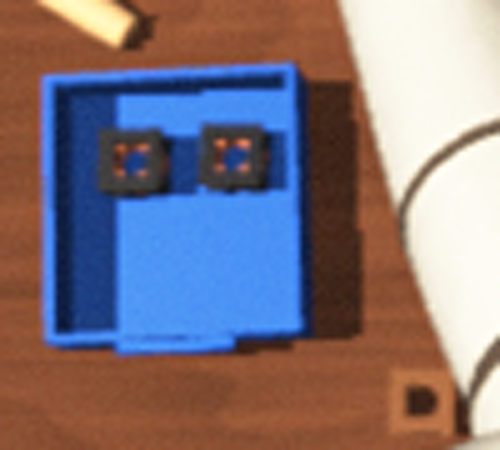

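{"name": "move_arm", "arguments": {
  "targets": "-0.4 0.6 0 0; -0.7 1 0 0; -0.7 1 0 0; -0.7 1 0 0; -0.7 1 0 0; -0.7 1 0 0; -0.7 1 0 0; -0.7 1 0 0; -0.7 1 0 0; -0.7 1 0 0"
}}

```text
time_s: 28.75
tcp_pos: [0.4428, 0.3104, 0.1294]
ee_rot: [[-0.018, -1.0, -0.001], [-1.0, 0.018, -0.001], [0.001, 0.001, -1.0]]
wrist_force: [0.3, 0.7, -0.0]
gripper_width: 0.434
gripper_force: 30.0
```

{"name": "move_arm", "arguments": {
  "targets": "-0.7 1 0 0; -0.7 1 0 0; -0.7 1 0 0; -0.1 0.6 0 0; 0 0 -0.6 0; 0 0 -0.8 0; 0 0 -0.8 0; 0 0 -0.6 0; 0 0 -0.3 0; 0 0 0 0"
}}

```text
time_s: 29.58
tcp_pos: [0.3887, 0.3982, 0.0504]
ee_rot: [[-0.019, -1.0, -0.003], [-1.0, 0.019, -0.005], [0.005, 0.003, -1.0]]
wrist_force: [0.2, -0.1, -0.7]
gripper_width: 0.435
gripper_force: 30.0
```

{"name": "move_arm", "arguments": {
  "targets": "0 0 0 0; 0 0 0 0; 0 0 0 0; 0 0 0.5 0; 0 0 1 0; 0 0 1 0; 0 0 0.8 0; 0 0 0 0",
  "gripper": 46
}}

```text
time_s: 30.25
tcp_pos: [0.3912, 0.4025, 0.1413]
ee_rot: [[-0.017, -1.0, 0.007], [-1.0, 0.017, 0.009], [-0.01, -0.007, -1.0]]
wrist_force: [-0.5, 0.4, 0.3]
gripper_width: 0.531
gripper_force: 0.0
```

{"name": "move_arm", "arguments": {
  "targets": "0.6 -1 0 0; 0.6 -1 0 0; 0.6 -1 0 0; 0.6 -1 0 0; 0.6 -1 0 0; 0.6 -1 0 0; 0.6 -1 0 0; 0.6 -1 0 0; 0.6 -1 0 0; 0.6 -1 0 0",
  "gripper": 50
}}

```text
time_s: 31.08
tcp_pos: [0.5398, 0.1485, 0.136]
ee_rot: [[-0.018, -1.0, 0.001], [-1.0, 0.018, 0.001], [-0.001, -0.001, -1.0]]
wrist_force: [1.2, 0.5, -0.2]
gripper_width: 0.573
gripper_force: 0.0
```

{"name": "move_arm", "arguments": {
  "targets": "0.6 -1 0 0; 0.6 -1 0 0; 0.6 -1 0 0; 0.6 -1 0 0; 0.5 -1 0 0; 0 0 0 0; 0 0 0 0; 0 0 0 0"
}}

```text
time_s: 31.75
tcp_pos: [0.6114, 0.0248, 0.1355]
ee_rot: [[-0.019, -1.0, 0.0], [-1.0, 0.019, 0.0], [-0.0, -0.0, -1.0]]
wrist_force: [0.1, 0.6, -0.3]
gripper_width: 0.573
gripper_force: 0.0
```

{"name": "move_arm", "arguments": {
  "targets": "0 0 -0.5 0; 0 0 -0.8 0; 0 0 -0.8 0; 0 0 -0.8 0; 0 0 -0.5 0; 0 0 -0.2 0; 0 0 -0.1 0; 0 0 0 0; 0 0 0 0"
}}

```text
time_s: 32.5
tcp_pos: [0.6123, 0.0253, 0.0439]
ee_rot: [[-0.017, -1.0, 0.002], [-1.0, 0.017, 0.0], [-0.0, -0.002, -1.0]]
wrist_force: [1.0, 0.1, -0.1]
gripper_width: 0.574
gripper_force: 0.0
```

{"name": "move_arm", "arguments": {
  "targets": "0 0 0 0; 0 0 0 0; 0 0 0 0; 0 0 0 0; 0 0 0 0; 0 0 0 0; 0 0 0 0; 0 0 0 0",
  "gripper": 15
}}

```text
time_s: 33.17
tcp_pos: [0.6118, 0.0248, 0.0435]
ee_rot: [[-0.018, -1.0, 0.001], [-1.0, 0.018, 0.0], [-0.0, -0.001, -1.0]]
wrist_force: [-1.3, 0.5, 4.6]
gripper_width: 0.434
gripper_force: 30.0
```

{"name": "move_arm", "arguments": {
  "targets": "0 0 0.3 0; 0 0 0.4 0; 0 0 0.5 0; 0 0 0.5 0; 0 0 0.5 0; 0 0 0.5 0; 0 0 0.4 0; 0 0 0.4 0; 0 0 0 0; 0 0 0 0"
}}

```text
time_s: 34.0
tcp_pos: [0.6118, 0.0248, 0.1308]
ee_rot: [[-0.018, -1.0, 0.001], [-1.0, 0.018, 0.001], [-0.001, -0.001, -1.0]]
wrist_force: [0.1, -0.5, -1.3]
gripper_width: 0.437
gripper_force: 30.0
```

```bash
python3 -c "
from h import *
binpos();s=sense();print(s['tcp_pos'],s['gripper_width'])"
```

```text
bin [0.4164 0.3703 0.06  ] sides 0.17 0.156 [225.  281.5]
[0.61127518 0.02468564 0.12995   ] 0.43580805194169286
```

{"name": "move_arm", "arguments": {
  "targets": "-0.4 0.6 0 0; -0.7 1 0 0; -0.7 1 0 0; -0.7 1 0 0; -0.7 1 0 0; -0.7 1 0 0; -0.7 1 0 0; -0.7 1 0 0; -0.7 1 0 0; -0.7 1 0 0"
}}

```text
time_s: 34.88
tcp_pos: [0.4427, 0.2654, 0.1294]
ee_rot: [[-0.018, -1.0, -0.001], [-1.0, 0.018, -0.001], [0.001, 0.001, -1.0]]
wrist_force: [-0.2, 1.1, -1.5]
gripper_width: 0.435
gripper_force: 30.0
```

{"name": "move_arm", "arguments": {
  "targets": "-0.7 1 0 0; -0.7 1 0 0; -0.7 1 0 0; -0.1 0 0 0; 0 0 -0.6 0; 0 0 -0.8 0; 0 0 -0.8 0; 0 0 -0.6 0; 0 0 -0.3 0; 0 0 0 0"
}}

```text
time_s: 35.72
tcp_pos: [0.3883, 0.3381, 0.0506]
ee_rot: [[-0.019, -1.0, -0.003], [-1.0, 0.019, -0.004], [0.004, 0.003, -1.0]]
wrist_force: [-0.6, 0.1, -0.7]
gripper_width: 0.432
gripper_force: 30.0
```

{"name": "move_arm", "arguments": {
  "targets": "0 0 0 0; 0 0 0 0; 0 0 0 0; 0 0 0.5 0; 0 0 1 0; 0 0 1 0; 0.5 -0.8 1 0; 0.7 -1 0.8 0; 0.7 -1 0 0; 0.7 -1 0 0",
  "gripper": 46
}}

```text
time_s: 36.55
tcp_pos: [0.4556, 0.2448, 0.1634]
ee_rot: [[-0.017, -1.0, 0.005], [-1.0, 0.017, 0.005], [-0.005, -0.005, -1.0]]
wrist_force: [0.0, 1.4, -0.3]
gripper_width: 0.528
gripper_force: 0.0
```

```bash
python3 - <<'E'
from h import *
C=[capture("top"),capture("scene")]
im=[cv2.resize(c["image"][y:y+h,x:x+w],None,fx=k,fy=k,interpolation=cv2.INTER_CUBIC) for c,(x,y,w,h),k in zip(C,((195,195,235,130),(200,215,310,145)),(2.5,1.895))]
v=np.vstack([np.pad(i,((0,0),(0,max(0,588-i.shape[1])),(0,0)))[:,:587] for i in im]);cv2.imwrite("pics/a7.png",v);print(v.shape,sense()["tcp_pos"])
for c in C: print([np.round(cv2.minAreaRect(b)[0],1) for b in blobs(c["image"],"red",50)])
E
```

```text
(600, 587, 3) [0.45576928 0.24226977 0.1617825 ]
[array([618., 327.]), array([531.9, 330.5]), array([617. , 308.6]), array([463.6, 279.6]), array([378., 204.])]
[array([249.8, 228.3]), array([222.6, 188.6]), array([207.6, 141.9])]
```

View pics/a7.png

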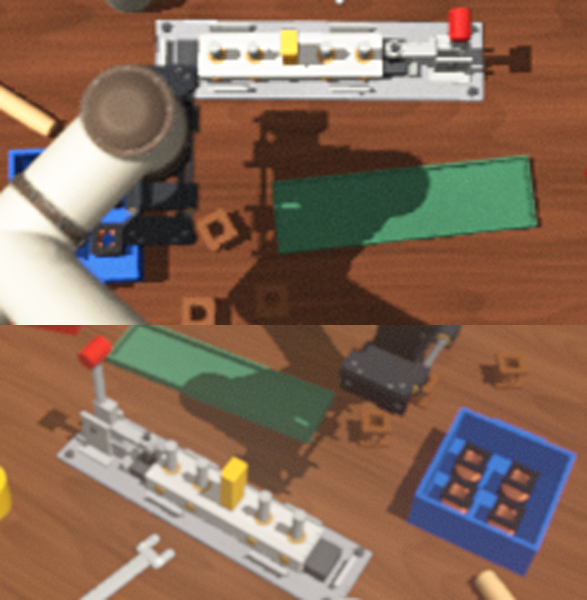

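All four coils lie flat in the blue bin, the stems are bare and the clamp is still shut. Next, the clamp grip.

{"name": "move_arm", "arguments": {
  "targets": "0.4 -1 1 0; 0.4 -1 1 0; 0.5 -1 1 0; 0.5 -1 1 0; 0.5 -1 0 0; 0.5 -1 0 0; 0.5 -1 0 0; 0.5 -1 0 0; 0.5 -1 0 0; 0.5 -1 0 0",
  "gripper": 64
}}

```text
time_s: 37.48
tcp_pos: [0.5745, -0.0061, 0.2612]
ee_rot: [[-0.018, -1.0, 0.001], [-1.0, 0.018, 0.0], [-0.001, -0.001, -1.0]]
wrist_force: [-0.2, 0.4, 0.0]
gripper_width: 0.734
gripper_force: 0.0
```

{"name": "move_arm", "arguments": {
  "targets": "0.5 -1 0 0; 0.5 -1 0 0; 0.3 -0.8 0 0; 0 0 0 0; 0 0 -0.5 0; 0 0 -0.5 0; 0 0 -0.5 0; 0 0 -0.5 0; 0 0 0 0; 0 0 0 0"
}}

```text
time_s: 38.32
tcp_pos: [0.6064, -0.0747, 0.2105]
ee_rot: [[-0.017, -1.0, -0.001], [-1.0, 0.017, -0.0], [0.0, 0.001, -1.0]]
wrist_force: [-0.0, 0.1, -0.2]
gripper_width: 0.731
gripper_force: 0.0
```

{"name": "move_arm", "arguments": {
  "targets": "0.1 -0.12 -0.5 0; 0 0 -0.6 0; 0 0 -0.4 0; 0 0 -0.26 0; 0 0 0 0; 0 0 0 0"
}}

```text
time_s: 38.82
tcp_pos: [0.6095, -0.0782, 0.1668]
ee_rot: [[-0.018, -1.0, 0.001], [-1.0, 0.018, -0.0], [0.0, -0.001, -1.0]]
wrist_force: [-0.2, 0.1, 0.0]
gripper_width: 0.735
gripper_force: 0.0
```

{"name": "move_arm", "arguments": {
  "targets": "0 0 0 0; 0 0 0 0; 0 0 0 0; 0 0 0 0; 0 0 0 0; 0 0 0 0; 0 0 0 0; 0 0 0 0; 0 0 0 0",
  "gripper": 20
}}

```text
time_s: 39.57
tcp_pos: [0.609, -0.0783, 0.1665]
ee_rot: [[-0.018, -1.0, -0.0], [-1.0, 0.018, -0.0], [0.0, 0.0, -1.0]]
wrist_force: [-1.6, -0.0, 0.9]
gripper_width: 0.387
gripper_force: 30.0
```

Reverse arc.

{"name": "move_arm", "arguments": {
  "targets": "-0.01 -0.5 -0.02 0; -0.01 -0.49 -0.08 0; -0.01 -0.48 -0.12 0; -0.01 -0.47 -0.17 0; -0.01 -0.45 -0.22 0; 0 0 0 0"
}}

```text
time_s: 40.07
tcp_pos: [0.6076, -0.1393, 0.1511]
ee_rot: [[-0.02, -1.0, -0.0], [-1.0, 0.02, -0.0], [0.0, 0.0, -1.0]]
wrist_force: [-1.4, 0.9, 4.2]
gripper_width: 0.387
gripper_force: 30.0
```

{"name": "move_arm", "arguments": {
  "targets": "-0.01 -0.43 -0.26 0; -0.01 -0.4 -0.3 0; -0.01 -0.37 -0.34 0; -0.01 -0.33 -0.38 0; 0 -0.29 -0.41 0; 0 -0.25 -0.43 0; 0 -0.2 -0.46 0; 0 -0.16 -0.48 0; 0 0 0 0; 0 0 0 0"
}}

```text
time_s: 40.9
tcp_pos: [0.6061, -0.1994, 0.073]
ee_rot: [[-0.018, -1.0, -0.003], [-1.0, 0.018, -0.0], [0.001, 0.003, -1.0]]
wrist_force: [-1.2, -4.6, -4.6]
gripper_width: 0.387
gripper_force: 30.0
```

{"name": "move_arm", "arguments": {
  "targets": "0 0 0 0; 0 0 0 0; 0 0 0 0; 0 0 0 0; 0 0 0.7 0; 0 0 1 0; 0 0 1 0; 0 0 1 0; 0 0 1 0; 0 0 1 0",
  "gripper": 70
}}

```text
time_s: 41.73
tcp_pos: [0.6072, -0.1984, 0.2189]
ee_rot: [[-0.018, -1.0, 0.002], [-1.0, 0.018, 0.0], [-0.0, -0.002, -1.0]]
wrist_force: [-0.7, -0.3, -0.8]
gripper_width: 0.809
gripper_force: 0.0
```

{"name": "move_arm", "arguments": {
  "targets": "0 0.5 1 0; 0.1 1 0 0; 0 1 0 0; 0 1 0 0; 0.1 1 0 0; 0 1 0 0; 0 1 0 0; 0.05 1 0 0; 0 1 0 0; 0 1 0 0"
}}

```text
time_s: 42.57
tcp_pos: [0.6133, 0.0405, 0.2426]
ee_rot: [[-0.018, -1.0, 0.002], [-1.0, 0.018, 0.001], [-0.001, -0.002, -1.0]]
wrist_force: [0.7, -0.5, -0.1]
gripper_width: 0.805
gripper_force: 0.0
```

{"name": "move_arm", "arguments": {
  "targets": "0 1 0 0; 0 1 0 0; 0 1 0 0; 0 0 -1 0; 0 0 -1 0; 0 0 0 0; 0 0 0 0"
}}

```text
time_s: 43.15
tcp_pos: [0.6127, 0.1138, 0.1915]
ee_rot: [[-0.017, -1.0, -0.002], [-1.0, 0.017, -0.001], [0.001, 0.002, -1.0]]
wrist_force: [0.2, 0.4, 0.3]
gripper_width: 0.806
gripper_force: 0.0
```

```bash
python3 - <<'E'
from h import *
C=[capture("top"),capture("scene")]
im=[cv2.resize(c["image"][y:y+h,x:x+w],None,fx=k,fy=k,interpolation=cv2.INTER_CUBIC) for c,(x,y,w,h),k in zip(C,((195,195,235,130),(200,215,310,145)),(2.5,1.895))]
v=np.vstack([i[:,:587] for i in im]);cv2.imwrite("pics/a8.png",v);print(v.shape,sense()["tcp_pos"])
E
```

```text
(600, 587, 3) [0.61427597 0.11383699 0.19393798]
```

View pics/a8.png

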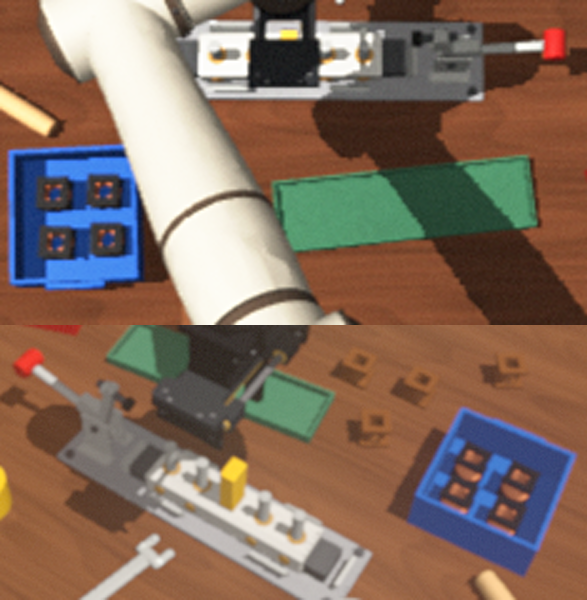

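Clamp fully open, block in the nest, coils in the bin. Grasping the lug.

{"name": "move_arm", "arguments": {
  "targets": "0 0 -0.8 0; 0 0 -1 0; 0 0 -1 0; 0 0 -0.9 0; 0 0 -0.8 0; 0 0 -0.5 0; 0 0 -0.2 0; 0 0 0 0; 0 0 0 0"
}}

```text
time_s: 44.0
tcp_pos: [0.6145, 0.1139, 0.0637]
ee_rot: [[-0.018, -1.0, 0.003], [-1.0, 0.018, 0.001], [-0.001, -0.003, -1.0]]
wrist_force: [-0.4, 0.4, 0.4]
gripper_width: 0.803
gripper_force: 0.0
```

{"name": "move_arm", "arguments": {
  "targets": "0 0 0 0; 0 0 0 0; 0 0 0 0; 0 0 0 0; 0 0 0 0; 0 0 0 0; 0 0 0 0; 0 0 0 0; 0 0 0 0; 0 0 0 0",
  "gripper": 5
}}

```text
time_s: 44.83
tcp_pos: [0.6131, 0.1137, 0.0621]
ee_rot: [[-0.018, -1.0, -0.0], [-1.0, 0.018, -0.0], [0.0, 0.0, -1.0]]
wrist_force: [-0.1, 0.8, 1.0]
gripper_width: 0.344
gripper_force: 30.0
```

{"name": "move_arm", "arguments": {
  "targets": "0 0 0.2 0; 0 0 0.3 0; 0 0 0.4 0; 0 0 0.5 0; 0 0 0.5 0; 0 0 0.5 0; 0 0 0.3 0; 0 0 0.1 0; 0 0 0 0"
}}

```text
time_s: 45.58
tcp_pos: [0.6134, 0.1139, 0.133]
ee_rot: [[-0.018, -1.0, 0.001], [-1.0, 0.018, 0.001], [-0.001, -0.001, -1.0]]
wrist_force: [-0.1, -0.9, -4.3]
gripper_width: 0.341
gripper_force: 30.0
```

{"name": "move_arm", "arguments": {
  "targets": "-0.4 0 0 0; -0.8 0 0 0; -0.8 0 0 0; -0.9 0 0 0; -0.9 0 0 0; -0.9 -0.3 0 0.2; -0.9 -0.6 0 0.2; -0.8 -0.8 0 0.2; -0.6 -0.9 0 0.2; -0.3 -0.9 0 0.2"
}}

```text
time_s: 46.42
tcp_pos: [0.4275, 0.0251, 0.1313]
ee_rot: [[0.071, -0.997, -0.003], [-0.997, -0.071, -0.001], [0.0, 0.003, -1.0]]
wrist_force: [0.7, -0.5, -3.7]
gripper_width: 0.346
gripper_force: 30.0
```

{"name": "move_arm", "arguments": {
  "targets": "0 -0.8 0 0.15; 0 -0.6 0 0; 0 -0.4 0 0; 0 -0.1 0 0; 0 0 -0.4 0; 0 0 -0.5 0; 0 0 -0.5 0; 0 0 -0.4 0; 0 0 0 0; 0 0 0 0"
}}

```text
time_s: 47.25
tcp_pos: [0.4306, -0.021, 0.0867]
ee_rot: [[0.083, -0.997, -0.001], [-0.997, -0.083, -0.001], [0.0, 0.001, -1.0]]
wrist_force: [0.9, -0.2, -3.4]
gripper_width: 0.34
gripper_force: 30.0
```

```bash
python3 - <<'E'
from h import *
C=[capture("top"),capture("scene")]
cv2.imwrite("pics/a9.png",cv2.resize(C[1]["image"][170:330,220:420],(800,640))[:600])
print(sense()["tcp_pos"],sense()["gripper_width"])
E
```

```text
[ 0.43137583 -0.02085965  0.08755345] 0.33802608335967527
```

View pics/a9.png

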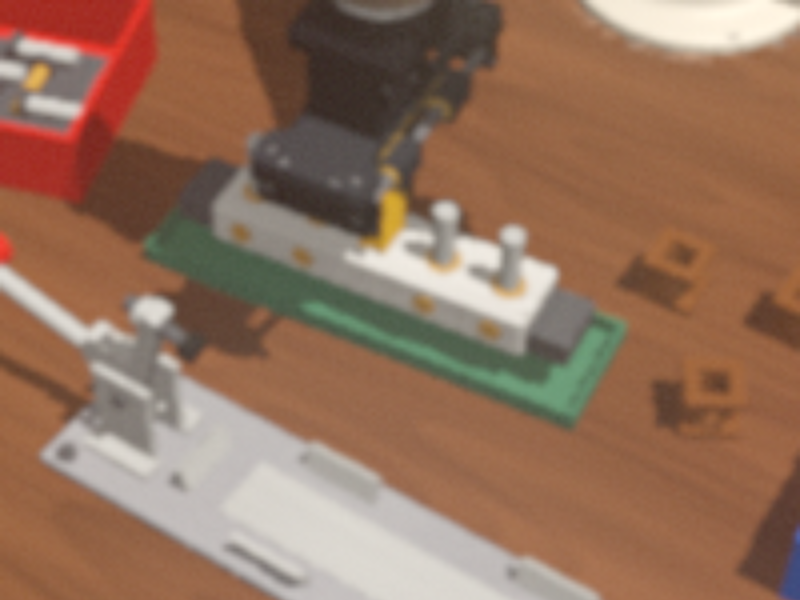

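The block hangs over the tray, parallel and centred. Lowering.

{"name": "move_arm", "arguments": {
  "targets": "0 0 -0.4 0; 0 0 -0.3 0; 0 0 -0.2 0; 0 0 -0.1 0; 0 0 -0.1 0; 0 0 -0.06 0; 0 0 -0.04 0; 0 0 0 0; 0 0 0 0"
}}

```text
time_s: 48.1
tcp_pos: [0.4308, -0.0213, 0.058]
ee_rot: [[0.082, -0.997, 0.0], [-0.997, -0.082, -0.0], [0.0, -0.0, -1.0]]
wrist_force: [-3.4, 0.7, 5.7]
gripper_width: 0.342
gripper_force: 30.0
```

Seated on the floor (weight off, expected height). Release and retreat.

{"name": "move_arm", "arguments": {
  "targets": "0 0 0 0; 0 0 0 0; 0 0 0 0; 0 0 0 0; 0 0 0.3 0; 0 0 0.7 0; 0 0 1 0; 0 0 1 0; 0 0 1 0; 0 0 1 0",
  "gripper": 70
}}

```text
time_s: 48.93
tcp_pos: [0.4305, -0.0214, 0.1839]
ee_rot: [[0.082, -0.997, 0.001], [-0.997, -0.082, 0.0], [-0.0, -0.001, -1.0]]
wrist_force: [-0.4, 1.0, 0.9]
gripper_width: 0.802
gripper_force: 0.0
```

{"name": "move_arm", "arguments": {
  "targets": "0 0 1 0; 0 1 0.5 0; 0 1 0 0; 0 1 0 0; 0 1 0 0; 0 1 0 0; 0 1 0 0; 0 0.5 0 0; 0 0 0 0; 0 0 0 0"
}}

```text
time_s: 49.77
tcp_pos: [0.4304, 0.1413, 0.2196]
ee_rot: [[0.083, -0.997, -0.0], [-0.997, -0.083, -0.0], [0.0, 0.0, -1.0]]
wrist_force: [-0.3, 0.3, -1.0]
gripper_width: 0.805
gripper_force: 0.0
```

```bash
python3 - <<'E'
from h import *
c=capture("scene");cv2.imwrite("pics/b0.png",cv2.resize(c["image"][150:390,180:520],(800,565)))
print(sense()["tcp_pos"],sense()["wrist_force"])
E
```

```text
[0.43039533 0.14074956 0.21957782] [ 0.24265509 -1.36928984  1.16182507]
```

View pics/b0.png

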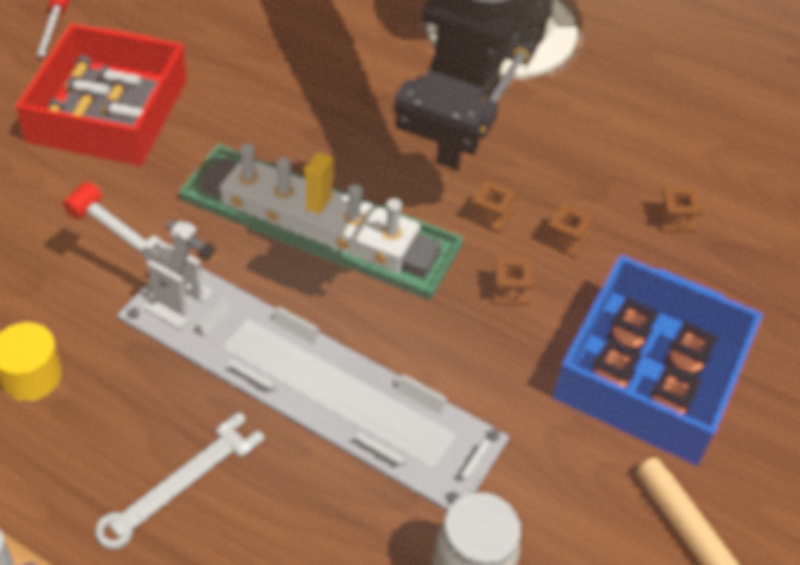

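The bare block (320,220) lies flat in the tray, the clamp is open, and all four coils are in the bin (650,355).

```bash
python3 -c "
from station import *
print(finish_job())"
```

```text
the job is handed in; nothing more can be done
None
```

The job is handed in: the last picture shows the bare block flat in the drip tray, all four coils in the blue bin and the clamp fully open; the judge's verdict was not returned.

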